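# Seat the taper plug and rock it free

### The arm

A 7-joint arm with a two-finger parallel gripper is mounted at the origin on a cart in front of the work surface, level with it; the furniture and walls round the work are solid. World frame = base frame: x ahead of the robot, y to its left, z up, the work surface at z = 0. Lengths are in m, angles in rad, forces in N, time in s.
With the tool pointing down it reaches from about 0.35 to 0.9 m from the base axis. Payload 19.9 kg.
Tool frame: the origin (TCP) lies midway between the tips of the shut fingers; the grasp point (between the pads) lies grip_point_offset behind it (grip_point_offset is the distance from the TCP to the grasp point, in m); z points along the fingers, y is the line along which they close (so a half turn about z gives the same grasp; the last joint's range is limited). The gripper opens to 85 mm and grips with 20 to 120 N. Pads are 22 mm wide; open, the fingers measure 114 mm over their backs; the gripper's body (76 mm by 85 mm) begins 54 mm behind the grasp point. The pads swing forward as they close: fully open they stand 13 mm farther back than shut.
Start: joints at [1.071, 0.417, -0.01, 1.614, 0.005, 1.111, -0.053], TCP at [0.276, -0.561, 0.231] pointing down, gripper open.
Joint ranges: [-2.81, 2.81], [-0.39, 2.02], [-1.27, 1.25], [0.06, 2.57], [-1.19, 4.33], [0.19, 2], [-2.82, 2.82]. Speed limits (rad/s): [1.89, 1.89, 2.39, 2.39, 3.01, 3.01, 3.01].

### API

Orientations are given as a 3x3 rotation matrix whose columns are the frame's x, y, z axes.
In Python, from cell import read_state, read_camera, calibration, close_job, grip_point_offset gives the robot as it stands.
- The arm moves only by the shell command python3 -m pendant 'ROWS' [OPENING] [FORCE]. ROWS is JSON, a list that holds one entry, the list of rows, each a list of 6 numbers: the shift along the tool's x, y, z in m, then the turn, a rotation vector about the tool's x, y, z in degrees. In form: [[[tx, ty, tz, wx, wy, wz], ...]]. A call has 1 to 8 rows; each row is the pose to reach, as a shift and turn from the pose commanded when the call began, along the tool's axes at that moment; what a row does not reach only later rows make up. A row lasts 1/12 s, in which the tool goes at most 41.7 mm and 7.16 degrees, less where a joint would pass 70% of its speed; a pose out of reach is approached as far as the arm can. A call with a gripper value outside its range is refused whole. OPENING is the finger opening in m, from 0 to 0.0854, set as the call begins (- or left out, the last holds). The fingers move at their own pace and stop on an object; FORCE is the grip in N (left out, the last holds). Time passes only in rows, so rows that repeat a pose let the fingers close. It gives the time, the measured TCP pose, the force, the opening and the grip force at its end, in the units of the state.
- read_state(): the state, without advancing time (a new reading comes with each control period).
- read_camera(name): name is "scene" or "top"; returns (picture, depth): 480x640x3 uint8, blue, green, red; 480x640 float32, m along the optical axis (not along the pixel's ray), 0 where there is no reading.
- calibration(name): a dict with "K" (3x3 intrinsics, pixels), "k1" (the pictures are not rectified: a ray, as slopes to the right and down, at radius r is drawn at 1 + k1 r^2 times it, then the intrinsics apply), "pose" (4x4, takes a point from camera to world coordinates). Camera axes: x right, y down, z forward; pixel columns grow to the right and rows downward; lengths in m; the calibration is good to about 2 mm. A picture is of the moment at which its call begins. calibration takes no time and is no camera call.
- close_job(): hands the job in; it is judged then, once.
The state is a dict: "time": time; "joint_pos": joint angles; "qd": joint speeds; "effort": joint torques, N m; "position": TCP position; "tool_rot": TCP orientation; "contact_force": force on the tool from outside, world axes, zero at the start; "wrist_torque": the same for the moment, N m; "finger_gap": finger opening in m; "finger_force": force on a finger pad.
Only numpy, scipy, OpenCV 4.12 (cv2) and the standard library are available. Lean on these libraries where they do the work, as an engineer would, in place of code of your own. Each camera call takes 0.05 s, during which the arm holds its last target. There are 200 camera calls.

### The job

Take the blue-collared taper plug from its rubber ring by its square grip and, keeping hold of it, guide it fully home into the leaning cup with the blue rim, the one it matches. Still holding it, check that it is not stuck: ease it a little way out and rock it sideways by about ten degrees with its nose still inside the cup, then straighten it, push it fully home again and only then let go and draw the gripper clear. Leave the brown bottle and the tape roll where they stand.

Things in the scene. Friction and masses are not known exactly. Their poses are not given: they have to be found in the camera images.
- plug_grip (a point): Taper plug, loose, 108 mm long, 0.22 kg: brass cone, blue collar (58 mm diameter, 6 mm thick), black square grip 32 x 32 x 50 mm. Starts upright on the worktop, small end down, in a rubber ring. This point is the grip's centre, 83 mm from the small end, 31 mm from the cone's wide end; the flat faces look along x and y; z runs from the small end to the grip.
- plug_tip (a point): Centre of the plug's small end (24 mm diameter); same axes as plug_grip. From here the cone widens evenly to 50 mm diameter at 52 mm, under the collar (half angle 14 degrees).
- blue_mouth (a point): Centre of the mouth of the matching cup: steel, blue rim, fixed on an aluminium bracket (110 x 104 mm, lower than the mouth), leaning 35 degrees towards the robot's side; 84 mm above the worktop. z points out along the cup's axis, y is level. Conical bore, 48 mm diameter at the mouth, the plug's taper, 56 mm deep; outer diameter 66 mm.
- blue_home (a point): Where the centre of the plug's small end lies when fully home in the blue cup: on its axis, 48 mm below the mouth; axes as blue_mouth. The collar then stands about 4 mm above the rim. Not self-locking: a light push (7 N) seats it, a light pull frees it. Raised 12 mm along the axis, the cone has 3 mm of play all round.
- orange_mouth (a point): Centre of the mouth of the other cup, orange rim, bore only 34 mm diameter at the mouth, too small for this plug; like bracket, leaning likewise (z out of the cup). The blue and the orange cup may change places.
- park_ring: Fixed black rubber ring, 66 mm outer and 40 mm inner diameter, 22 mm high, in which the plug stands at the start; origin at the centre of its underside.
- bottle_mid (a point): Small brown dropper bottle, 33 mm diameter, 100 mm tall, loose, standing; this is its centre. To be left alone.
- tape_mid (a point): Black tape roll lying flat, 63 mm diameter, 19 mm high, loose; this is its centre. To be left alone.

How it is judged:
On the way, in this order (a step that is already met when the one before it is completed fails the run):
1. the plug is guided fully home in the blue cup while held (distance between plug_tip and blue_home below 0.004 m and angle between the z axis of plug_grip and the z axis of blue_mouth, either way round below 0.06 rad and contact force between the fingers and plug above 0.5 N), for 0.2 s.
2. still held, the plug is rocked more than 5 degrees off the cup's axis with its nose at least 20 mm deep in the cup (angle between the z axis of plug_grip and the z axis of blue_mouth, either way round above 0.087 rad and distance between plug_tip and blue_home below 0.028 m and z of plug_tip in the frame of blue_mouth below -0.02 m and contact force between the fingers and plug above 0.5 N), for 0.05 s.
3. the plug is fully home again while still held (all of step 1), for 0.1 s.
At the end, for the whole second after the job is handed in: The plug rests, released and still, fully home in the blue cup: its small end within 4 mm of the home point and its axis within 3.4 degrees of the cup's; the bottle and the tape roll are within 30 mm of where they stood (distance between plug_tip and blue_home below 0.004 m and angle between the z axis of plug_grip and the z axis of blue_mouth, either way round below 0.06 rad and linear speed of plug below 0.01 m/s and distance of each of bottle_mid, tape_mid from where it was at the start of the episode below 0.03 m); the robot touches nothing.
It fails at once if the bottle is knocked over or shoved away (angle between bottle_mid's own z axis and vertical above 0.5 rad or distance of bottle_mid from where it was at the start of the episode above 0.03 m).
It fails at once if the tape roll is shoved away (distance of tape_mid from where it was at the start of the episode above 0.03 m).
It also fails if it takes over 53 s, if anything falls off the work surface, if the arm or the gripper's body presses on something with over 40 N, if the wrist force passes 120 N, or if a joint passes its speed limit or range.

## Working session

There is one attempt and no reset: what is moved stays moved. The work goes in short steps, Python scripts to look and compute and a shell command to move; the robot and the scene stay as the last step left them, time stands still between calls to the robot, and variables do not carry over. Pictures are saved under pics/ and viewed, at most 10 in all, crops included, and the job is handed in when it is done.

```bash
ls; mkdir -p pics; python3 - <<'E'
from cell import *
import cv2,numpy as np
print(grip_point_offset)
s=read_state();print(s['time'],s['position'],np.round(s['tool_rot'],3),s['finger_gap'])
for n in("scene","top"):
    im,d=read_camera(n);cv2.imwrite(f'pics/{n}0.png',im);np.save(f'pics/{n}0.npy',d)
    c=calibration(n);print(np.round(c['K'],1),c['k1'],np.round(c['pose'],3))
E
```

```text
pics
0.0187
0.0 [ 0.2760818  -0.56033346  0.23068391] [[ 0.897  0.442 -0.001]
 [ 0.442 -0.897  0.001]
 [-0.    -0.001 -1.   ]] 0.08525673268693065
[[610.7   0.  320.9]
 [  0.  610.7 239.9]
 [  0.    0.    1. ]] -0.19529412902568452 [[-0.597 -0.556  0.578 -0.167]
 [-0.802  0.43  -0.415  0.493]
 [-0.018 -0.711 -0.703  0.929]
 [ 0.     0.     0.     1.   ]]
[[534.1   0.  317.5]
 [  0.  534.1 245.2]
 [  0.    0.    1. ]] -0.15414085250824058 [[ 0.025 -0.995  0.096  0.438]
 [-0.999 -0.029 -0.038  0.017]
 [ 0.041 -0.095 -0.995  1.079]
 [ 0.     0.     0.     1.   ]]
```

View pics/scene0.png

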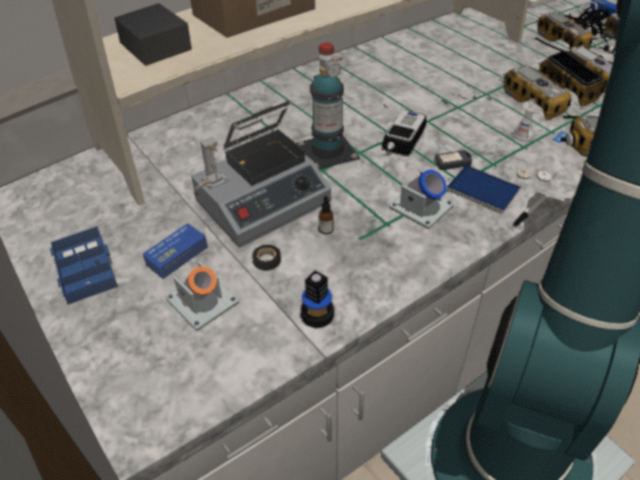

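View pics/top0.png

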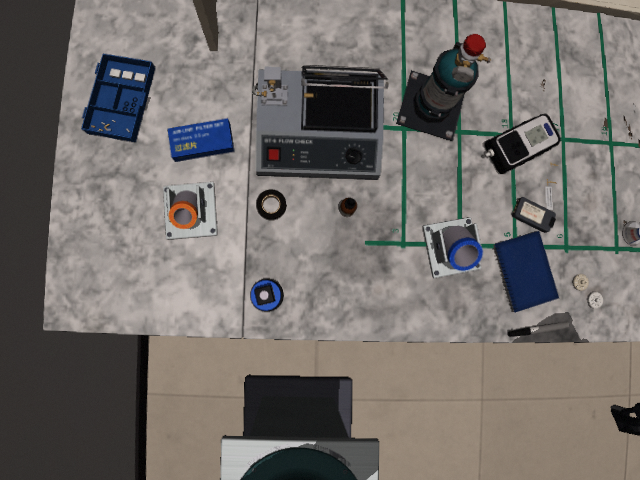

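The top picture shows the plug at about (265,295), the blue cup's rim at (465,253), the orange cup at (184,210), the bottle at (347,207) and the tape at (271,205). Next I'll enlarge the plug and the blue cup and compute their positions.

```bash
cat >h.py <<'E'
import numpy as np,cv2
from cell import *
def rays(n,uv):
    c=calibration(n);uv=np.asarray(uv,float).reshape(-1,2);K=c['K']
    p=np.c_[(uv[:,0]-K[0,2])/K[0,0],(uv[:,1]-K[1,2])/K[1,1]];q=p.copy()
    for _ in range(20): q=p/(1+c['k1']*(q**2).sum(1,keepdims=True))
    return np.c_[q,np.ones(len(q))],np.array(c['pose'])
def world(n,uv,d):
    r,T=rays(n,uv);return (r*np.asarray(d).reshape(-1,1))@T[:3,:3].T+T[:3,3]
def plane(n,uv,z):
    r,T=rays(n,uv);w=r@T[:3,:3].T;return T[:3,3]+w*((z-T[2,3])/w[:,2:])
def project(n,P):
    c=calibration(n);T=np.linalg.inv(c['pose']);p=np.asarray(P).reshape(-1,3)@T[:3,:3].T+T[:3,3]
    q=p[:,:2]/p[:,2:];q=q*(1+c['k1']*(q**2).sum(1,keepdims=True));return q*[c['K'][0,0],c['K'][1,1]]+c['K'][:2,2]
def blue(im):
    h=cv2.cvtColor(im,cv2.COLOR_BGR2HSV);return (h[...,0]>100)&(h[...,0]<125)&(h[...,1]>170)&(h[...,2]>90)
E
python3 - <<'E'
from h import *
boxes={'top':[(225,255,80,80),(415,205,80,80)],'scene':[(280,255,80,80),(385,155,80,80)]}
rows=[]
for n in boxes:
    im=cv2.imread(f'pics/{n}0.png');d=np.load(f'pics/{n}0.npy');m=blue(im);r=[]
    for k,(x,y,w,h) in enumerate(boxes[n]):
        r.append(cv2.resize(im[y:y+h,x:x+w],(300,300),interpolation=cv2.INTER_CUBIC))
        vv,uu=np.nonzero(m[y:y+h,x:x+w]);uu+=x;vv+=y;dd=d[vv,uu];ok=dd>0
        P=world(n,np.c_[uu,vv][ok],dd[ok]);print(n,k,len(P),P.mean(0).round(4),np.median(P,0).round(4),P.min(0).round(3),P.max(0).round(3))
        if k==1:
            c=np.median(P,0);Q=P[np.linalg.norm(P-c,axis=1)<.045];U,S,V=np.linalg.svd(Q-Q.mean(0));print('normal',V[2],S/len(Q)**.5)
    rows.append(np.hstack(r))
cv2.imwrite('pics/crops.png',np.vstack(rows))
for n,uv in(('top',(347,207)),('top',(271,205))): print(plane(n,uv,.1 if uv[0]==347 else .019))
E
```

```text
top 0 347 [0.4375 0.0722 0.0574] [0.4362 0.0702 0.0585] [0.409 0.046 0.019] [0.468 0.102 0.111]
top 1 325 [ 0.526  -0.3043  0.0866] [ 0.5281 -0.3033  0.089 ] [ 0.498 -0.367 -0.002] [ 0.551 -0.273  0.106]
normal [-0.5641861  -0.12038394  0.81682418] [0.02119767 0.0203512  0.00152272]
scene 0 212 [0.4252 0.0812 0.0575] [0.4229 0.085  0.0574] [0.407 0.05  0.052] [0.458 0.103 0.07 ]
scene 1 143 [ 0.5205 -0.2893  0.0836] [ 0.5207 -0.2842  0.0856] [ 0.493 -0.327  0.062] [ 0.547 -0.271  0.103]
normal [-0.5607604  -0.10112589  0.82177937] [0.02031505 0.01230749 0.00262285]
[[ 0.60593352 -0.07418895  0.1       ]]
[[0.61898145 0.07124636 0.019     ]]
```

View pics/crops.png

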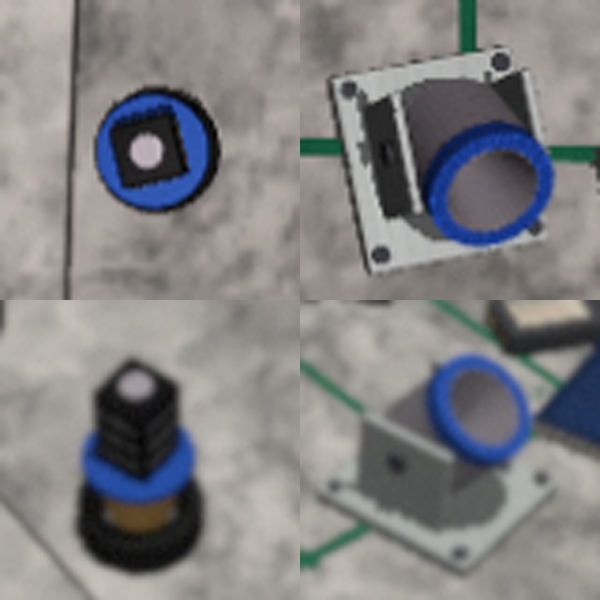

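The crops show the grip's corners at top pixels of about (254,288), (271,284), (275,301) and (258,305), with the collar centred at (266,295.5). The blue rim is turned about 12°, as the plate edges are. Next comes a precise fit.

```bash
cat >fit.py <<'E'
from h import *
from scipy.optimize import least_squares
obs=[]
for n,(x,y,w,h) in {'top':(430,215,60,62),'scene':(405,160,42,45)}.items():
    im=cv2.imread(f'pics/{n}0.png')[y:y+h,x:x+w];s=8
    m=blue(cv2.resize(im,None,fx=s,fy=s,interpolation=cv2.INTER_CUBIC)).astype(np.uint8)
    m=cv2.morphologyEx(m,cv2.MORPH_CLOSE,np.ones((15,15)))
    cs,hi=cv2.findContours(m,cv2.RETR_CCOMP,cv2.CHAIN_APPROX_NONE)
    a=[cv2.contourArea(c) for c in cs]
    o=max((i for i in range(len(cs)) if hi[0][i][3]<0),key=lambda i:a[i])
    inn=max((i for i in range(len(cs)) if hi[0][i][3]==o),key=lambda i:a[i])
    for i in(o,inn):
        e=cv2.fitEllipse(cs[i]);cen=(np.array(e[0])+.5)/s-.5+[x,y]
        print(n,cen.round(2),np.round(np.array(e[1])/s,2),round(e[2],1));obs.append((n,cen,np.array(e[1])/s,i==o))
t=np.linspace(0,2*np.pi,60)
def ring(c,yaw,r):
    X=np.array([np.cos(yaw),np.sin(yaw),0]);Y=np.array([-np.sin(yaw),np.cos(yaw),0]);a=np.radians(35)
    z=-np.sin(a)*X+np.array([0,0,np.cos(a)]);xx=np.cross(Y,z)
    return c+r*(np.cos(t)[:,None]*xx+np.sin(t)[:,None]*Y)
yaw=np.radians(12)
for use in('inner','outer','both'):
    def f(p):
        r=[]
        for n,cen,ax,o in obs:
            if use=='inner' and o or use=='outer' and not o: continue
            e=cv2.fitEllipse(project(n,ring(p,yaw,.033 if o else .024)).astype(np.float32));r+=list(np.array(e[0])-cen)
        return r
    s=least_squares(f,[.52,-.3,.084],diff_step=1e-3);print(use,s.x.round(4),np.round(s.fun,2))
# yaw from plate corners (z~.008) top crop, grip corners z=.108
P=plane('top',np.array([[330-300,80],[505-300,45],[372-300,272]])/3.75+[415,205],.006)
e=[P[1]-P[0],P[2]-P[0]];print('plate',[np.degrees(np.arctan2(v[1],v[0])).round(1) for v in e],[np.linalg.norm(v).round(3) for v in e])
G=plane('top',np.array([[108,122],[172,108],[188,172],[125,188]])/3.75+[225,255],.108)
for i in range(4):
    v=G[(i+1)%4]-G[i];print('grip',np.degrees(np.arctan2(v[1],v[0])).round(1),np.linalg.norm(v).round(4))
print(G.mean(0),plane('top',(264.2,295.5),.108),'collar',plane('top',(266.1,295.5),.058))
print('scene dot',plane('scene',(280+136/3.75,255+85/3.75),.108))
E
python3 fit.py
```

```text
top [465.5  254.59] [27.73 34.64] 53.5
top [465.77 255.35] [21.24 26.73] 56.0Traceback (most recent call last):
  File "fit.py", line 11, in <module>
    inn=max((i for i in range(len(cs)) if hi[0][i][3]==o),key=lambda i:a[i])
ValueError: max() iterable argument is empty
```

```bash
sed -i 's/def blue(im):/def blue(im,s=170,v=90):/; s/>170/>s/; s/>90)$/>v)/' h.py; sed -i "s/INTER_CUBIC))\.astype/INTER_CUBIC),*((170,90) if n=='top' else (130,60))).astype/" fit.py; python3 fit.py
```

```text
top [465.5  254.59] [27.73 34.64] 53.5
top [465.77 255.35] [21.24 26.73] 56.0
scene [432.24 184.17] [24.49 30.43] 140.2
scene [433.71 183.23] [17.17 23.03] 145.5
inner [ 0.5228 -0.3081  0.0805] [ 0.32  0.27 -0.48  0.05]
outer [ 0.525  -0.3081  0.0766] [-0.05 -0.04  0.07 -0.01]
both [ 0.5239 -0.3081  0.0786] [ 0.25  0.44  0.03 -0.21  0.5  -0.43 -0.91  0.47]
plate [np.float64(-77.0), np.float64(-167.0)] [np.float64(0.102), np.float64(0.107)]
grip -76.0 0.0316
grip -164.2 0.0318
grip 105.8 0.0313
grip 16.3 0.0329
[0.4400074  0.07287483 0.108     ] [[0.43787375 0.07340365 0.108     ]] collar [[0.43795927 0.07271527 0.058     ]]
scene dot [[0.43665181 0.07319018 0.108     ]]
```

```bash
cat >go.py <<'E'
from h import *
from scipy.spatial.transform import Rotation as R
M=np.array([.5215,-.308,.084]);CY=np.radians(13)
def rot(yaw,lean):  # tool pointing down, x at yaw, leaned about tool y
    y=np.radians(yaw);B=np.array([[np.cos(y),np.sin(y),0],[np.sin(y),-np.cos(y),0],[0,0,-1]]);return B@R.from_euler('y',lean,degrees=True).as_matrix()
def err(pos,Rt):
    s=read_state();T=np.array(s['tool_rot']);print('t',round(s['time'],2),'pos',s['position'].round(4),'F',np.round(s['contact_force'],1),'gap',round(s['finger_gap'],4),'ff',np.round(s['finger_force'],1))
    print('need',(T.T@(np.array(pos)-s['position'])).round(4),R.from_matrix(T.T@Rt).as_rotvec(degrees=True).round(2))
E
python3 -m pendant '[[[0.025,-0.03,0.004,0,0,1],[0.05,-0.06,0.01,0,0,2],[0.08,-0.09,0.02,0,0,4],[0.105,-0.12,0.03,0,0,6],[0.13,-0.15,0.035,0,0,8],[0.155,-0.18,0.04,0,0,10],[0.18,-0.21,0.045,0,0,11],[0.205,-0.24,0.05,0,0,11]]]' 0.085 40
python3 -c "
from go import *
err([.438,.073,.18],rot(15.3,0))"
```

```text
time: 0.77
position: [0.3539, -0.2528, 0.181]
tool_rot: [[0.965, 0.261, -0.0], [0.261, -0.965, -0.0], [-0.0, -0.0, -1.0]]
contact_force: [1.6, 0.3, -0.0]
finger_gap: 0.085
finger_force: 0.0
t 0.77 pos [ 0.3539 -0.2528  0.181 ] F [ 1.6  0.3 -0. ] gap 0.085 ff 0.0
need [ 0.1663 -0.2925  0.0009] [-0.    0.01 -0.15]
```

```bash
python3 -m pendant '[[[0.02,-0.036,0,0,0,0],[0.04,-0.073,0,0,0,0],[0.06,-0.109,0,0,0,0],[0.08,-0.146,0,0,0,0],[0.1,-0.18,0,0,0,0],[0.12,-0.215,0,0,0,0],[0.14,-0.25,0,0,0,0],[0.16,-0.282,0,0,0,0]]]'
python3 -c "
from go import *
err([.438,.073,.18],rot(15.3,0))"
```

```text
time: 1.43
position: [0.4342, 0.0617, 0.1814]
tool_rot: [[0.965, 0.263, 0.0], [0.263, -0.965, 0.0], [0.0, -0.0, -1.0]]
contact_force: [1.6, -0.9, 0.0]
finger_gap: 0.0848
finger_force: 0.0
t 1.43 pos [0.4342 0.0617 0.1814] F [ 1.6 -0.9  0. ] gap 0.0848 ff 0.0
need [ 0.0067 -0.0099  0.0014] [-0.   -0.01 -0.05]
```

Align above the plug, descend to TCP z 0.060, and then close.

```bash
python3 -m pendant '[[[0.007,-0.01,0,0,0,0],[0.007,-0.01,0.02,0,0,0],[0.007,-0.01,0.045,0,0,0],[0.007,-0.01,0.07,0,0,0],[0.007,-0.01,0.09,0,0,0],[0.007,-0.01,0.108,0,0,0],[0.007,-0.01,0.121,0,0,0],[0.007,-0.01,0.121,0,0,0]]]'
python3 -c "
from go import *
err([.438,.073,.06],rot(15.3,0))
im,d=read_camera('scene');cv2.imwrite('pics/g1.png',cv2.resize(im[190:340,230:430],(800,600),interpolation=cv2.INTER_CUBIC))"
```

```text
time: 2.1
position: [0.437, 0.0707, 0.0581]
tool_rot: [[0.965, 0.263, -0.004], [0.263, -0.965, -0.0], [-0.004, -0.001, -1.0]]
contact_force: [-0.5, -0.3, -0.1]
finger_gap: 0.0851
finger_force: 0.0
t 2.1 pos [0.437  0.0707 0.0581] F [-0.5 -0.3 -0.1] gap 0.0851 ff 0.0
need [ 0.0016 -0.0019 -0.0019] [-0.05  0.22 -0.06]
```

View pics/g1.png

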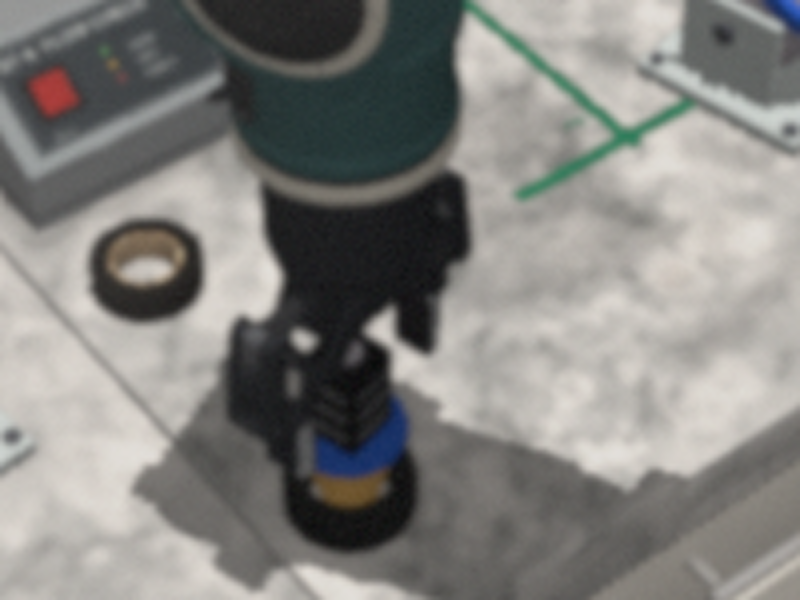

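The fingers straddle the grip, which sits at about (350,390) in the crop, one on each side and above the collar. I'll raise the arm 3 mm, centre it and close.

```bash
python3 -m pendant '[[[0.001,-0.002,-0.003,0,0,0],[0.001,-0.002,-0.003,0,0,0],[0.001,-0.002,-0.003,0,0,0],[0.001,-0.002,-0.003,0,0,0],[0.001,-0.002,-0.003,0,0,0],[0.001,-0.002,-0.003,0,0,0],[0.001,-0.002,-0.003,0,0,0],[0.001,-0.002,-0.003,0,0,0]]]' 0.02 60
python3 -m pendant '[[[0,0,0,0,0,0],[0,0,0,0,0,0],[0,0,0,0,0,0],[0,0,0,0,0,0]]]'
python3 -c "
from go import *
err([.438,.073,.2],rot(15.3,0))"
```

```text
time: 2.82
position: [0.4393, 0.0732, 0.064]
tool_rot: [[0.965, 0.263, 0.001], [0.263, -0.965, 0.0], [0.001, 0.0, -1.0]]
contact_force: [-1.6, 0.7, 11.2]
finger_gap: 0.0315
finger_force: 58.4
time: 3.15
position: [0.4393, 0.0732, 0.064]
tool_rot: [[0.965, 0.263, 0.001], [0.263, -0.965, 0.0], [0.001, 0.0, -1.0]]
contact_force: [-1.5, 0.7, 10.8]
finger_gap: 0.0311
finger_force: 58.4
t 3.15 pos [0.4393 0.0732 0.064 ] F [-1.5  0.7 10.8] gap 0.0311 ff 58.4
need [-1.20e-03 -1.00e-04 -1.36e-01] [ 0.01 -0.06 -0.07]
```

```bash
python3 -m pendant '[[[0,0,-0.005,0,0,0],[0,0,-0.015,0,0,0],[0,0,-0.035,0,0,0],[0,0,-0.06,0,0,0],[0,0,-0.085,0,0,0],[0,0,-0.11,0,0,0],[0,0,-0.13,0,0,0],[0,0,-0.14,0,0,0]]]'
python3 -c "
from go import *
Rt=rot(13,35);err(M-.1*Rt[:,2],Rt)
im,d=read_camera('scene');cv2.imwrite('pics/g2.png',cv2.resize(im[140:340,210:430],(660,600),interpolation=cv2.INTER_CUBIC))"
```

```text
time: 3.82
position: [0.4395, 0.0733, 0.2063]
tool_rot: [[0.965, 0.263, 0.003], [0.263, -0.965, 0.0], [0.003, 0.001, -1.0]]
contact_force: [1.3, -0.2, -1.8]
finger_gap: 0.0313
finger_force: 59.7
t 3.82 pos [0.4395 0.0733 0.2063] F [ 1.3 -0.2 -1.8] gap 0.0313 ff 59.7
need [-0.0785  0.3872  0.0404] [-0.65 34.82  2.18]
```

View pics/g2.png

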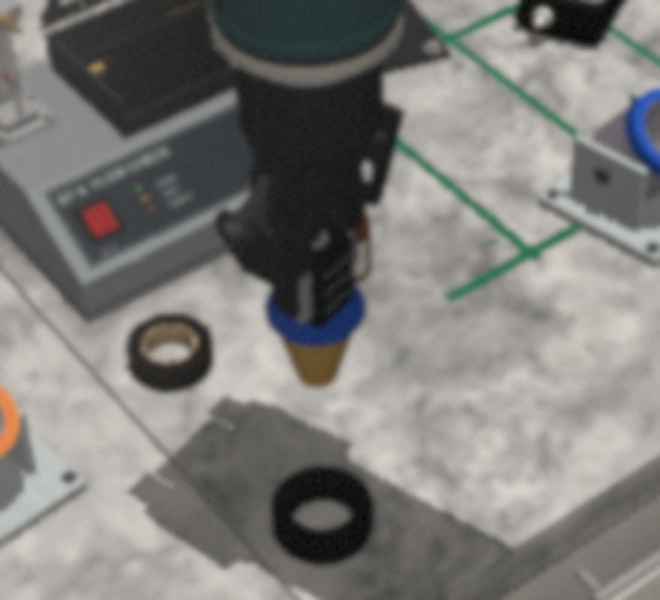

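The plug hangs straight in the fingers with its tip at crop pixel (318,380), clear of the ring. Now for the transit with the tilt.

```bash
python3 -m pendant '[[[-0.005,0.02,0,0,3,0],[-0.012,0.05,0,0,7,0.5],[-0.02,0.085,0,0,12,1],[-0.027,0.12,0,0,17,1],[-0.034,0.155,0,0,21,1.5],[-0.041,0.19,0,0,26,1.5],[-0.048,0.225,0,0,30,2],[-0.055,0.26,0,0,34,2]]]'
python3 -c "
from go import *
Rt=rot(13,35);err(M-.1*Rt[:,2],Rt)"
```

```text
time: 4.53
position: [0.4494, -0.1225, 0.2011]
tool_rot: [[0.854, 0.242, 0.461], [0.2, -0.97, 0.138], [0.481, -0.026, -0.877]]
contact_force: [1.2, 0.2, -1.9]
finger_gap: 0.0314
finger_force: 60.1
t 4.53 pos [ 0.4494 -0.1225  0.2011] F [ 1.2  0.2 -1.9] gap 0.0314 ff 60.1
need [-0.0428  0.1973  0.0108] [-1.8   6.28  0.08]
```

```bash
python3 -m pendant '[[[0,0,0,0,0,0],[0,0,0,0,0,0]]]'
python3 -c "
from go import *
Rt=rot(13,35);err(M-.1*Rt[:,2],Rt)"
```

```text
time: 4.7
position: [0.4491, -0.1215, 0.2006]
tool_rot: [[0.856, 0.242, 0.457], [0.2, -0.97, 0.139], [0.477, -0.028, -0.878]]
contact_force: [0.7, 1.2, -1.9]
finger_gap: 0.0314
finger_force: 60.1
t 4.7 pos [ 0.4491 -0.1215  0.2006] F [ 0.7  1.2 -1.9] gap 0.0314 ff 60.1
need [-0.0423  0.1984  0.0102] [-1.89  6.49  0.01]
```

```bash
python3 -m pendant '[[[-0.004,0.02,0,0,1,0],[-0.01,0.045,0,-0.5,2,0],[-0.016,0.075,0,-1,3,0],[-0.022,0.105,0,-1,4,0],[-0.028,0.135,0,-1.5,5,0],[-0.034,0.165,0,-2,6,0],[-0.04,0.19,0,-2,6.5,0],[-0.042,0.198,0,-2,6.5,0]]]'
python3 -m pendant '[[[0,0,0,0,0,0],[0,0,0,0,0,0]]]'
python3 -c "
from go import *
Rt=rot(13,35);err(M-.1*Rt[:,2],Rt)"
```

```text
time: 5.37
position: [0.4622, -0.324, 0.175]
tool_rot: [[0.798, 0.224, 0.56], [0.184, -0.975, 0.127], [0.574, 0.002, -0.819]]
contact_force: [-1.2, 0.9, -3.4]
finger_gap: 0.0315
finger_force: 60.4
time: 5.53
position: [0.4628, -0.3201, 0.1757]
tool_rot: [[0.797, 0.227, 0.56], [0.187, -0.974, 0.13], [0.574, 0.001, -0.819]]
contact_force: [-0.3, 1.2, -2.2]
finger_gap: 0.0317
finger_force: 60.5
t 5.53 pos [ 0.4628 -0.3201  0.1757] F [-0.3  1.2 -2.2] gap 0.0317 ff 60.5
need [-0.0036  0.0014  0.0095] [-0.03 -0.06  0.14]
```

```bash
python3 -m pendant '[[[-0.002,0.001,0.01,0,0,0],[-0.004,0.001,0.02,0,0,0],[-0.004,0.001,0.025,0,0,0],[-0.004,0.001,0.025,0,0,0],[-0.004,0.001,0.025,0,0,0]]]'
python3 -c "
from go import *
Rt=rot(13,35);err(M-.016*Rt[:,2],Rt)
im,d=read_camera('scene');a=cv2.resize(im[120:240,360:480],(400,400),interpolation=cv2.INTER_CUBIC)
im,d=read_camera('top');b=cv2.resize(im[190:310,400:520],(400,400),interpolation=cv2.INTER_CUBIC)
cv2.imwrite('pics/g3.png',np.hstack([a,b]))"
```

```text
time: 5.95
position: [0.4739, -0.3192, 0.1532]
tool_rot: [[0.796, 0.227, 0.56], [0.187, -0.974, 0.129], [0.575, 0.002, -0.818]]
contact_force: [-0.8, 0.3, -2.1]
finger_gap: 0.0311
finger_force: 60.5
t 5.95 pos [ 0.4739 -0.3192  0.1532] F [-0.8  0.3 -2.1] gap 0.0311 ff 60.5
need [ 0.0003 -0.0002  0.0687] [ 0.02 -0.11  0.18]
```

View pics/g3.png

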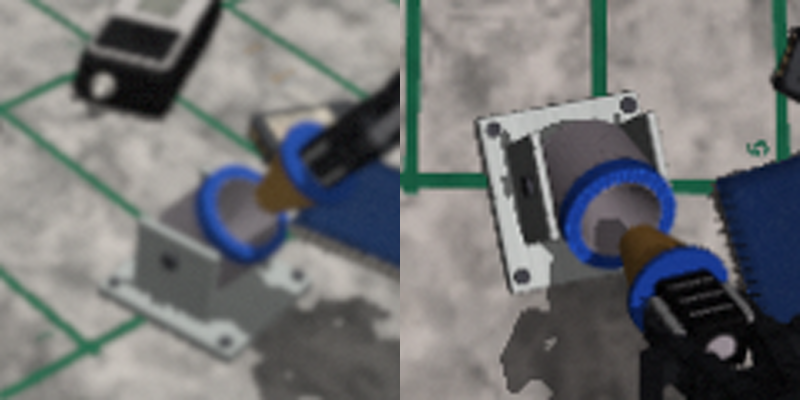

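The plug's axis points at the middle of the rim in both views: top crop tip (640,240), rim centre (620,214). I'll insert it now.

```bash
python3 -m pendant '[[[0,0,0.01,0,0,0],[0,0,0.02,0,0,0],[0,0,0.03,0,0,0],[0,0,0.04,0,0,0],[0,0,0.048,0,0,0],[0,0,0.052,0,0,0],[0,0,0.055,0,0,0],[0,0,0.055,0,0,0]]]'
python3 -c "
from go import *
Rt=rot(13,35);err(M-.016*Rt[:,2],Rt);s=read_state();print(s['tool_rot'].T@s['contact_force'],s['wrist_torque'])"
```

```text
time: 6.72
position: [0.5047, -0.3126, 0.108]
tool_rot: [[0.796, 0.227, 0.561], [0.187, -0.974, 0.128], [0.575, 0.002, -0.818]]
contact_force: [-0.7, 0.3, -1.9]
finger_gap: 0.0315
finger_force: 60.6
t 6.72 pos [ 0.5047 -0.3126  0.108 ] F [-0.7  0.3 -1.9] gap 0.0315 ff 60.6
need [ 0.0005 -0.0007  0.0137] [ 0.06 -0.12  0.16]
[-1.59779373 -0.47127135  1.20288232] [-0.16182985  0.96239782  0.03757452]
```

```bash
cat >st.py <<'E'
from go import *
Rt=rot(13,35);err(M-.016*Rt[:,2],Rt);s=read_state();T=s['tool_rot'];print('Ftool',(T.T@s['contact_force']).round(1),'Mtool',(T.T@s['wrist_torque']).round(2))
E
python3 -m pendant '[[[0,0,0.003,0,0,0],[0,0,0.006,0,0,0],[0,0,0.008,0,0,0],[0,0,0.008,0,0,0]]]' >/dev/null; python3 st.py
python3 -m pendant '[[[0,0,0.002,0,0,0],[0,0,0.003,0,0,0],[0,0,0.003,0,0,0]]]'>/dev/null; python3 st.py
```

```text
t 7.05 pos [ 0.5093 -0.3115  0.1019] F [ 0.1  1.7 -2.1] gap 0.0317 ff 60.5
need [ 0.0001 -0.0006  0.006 ] [ 0.06 -0.14  0.18]
Ftool [-0.9 -1.6  2. ] Mtool [ 0.33 -0.78 -0.01]
t 7.3 pos [ 0.5111 -0.3105  0.0998] F [-0.2  4.9  1. ] gap 0.0313 ff 60.8
need [-0.0003 -0.0001  0.003 ] [ 0.01 -0.17  0.21]
Ftool [ 1.3 -4.8 -0.3] Mtool [ 1.09 -0.21  0.02]
```

```bash

python3 -m pendant '[[[0,-0.001,0.001,0,0,0],[0,-0.001,0.002,0,0,0],[0,-0.001,0.002,0,0,0]]]'>/dev/null; python3 st.py
python3 -m pendant '[[[0,0,0.001,0,0,0],[0,0,0.002,0,0,0],[0,0,0.002,0,0,0]]]'>/dev/null; python3 st.py
```

```text
t 7.55 pos [ 0.5122 -0.3097  0.0984] F [1.5 5.1 3.6] gap 0.0315 ff 61.2
need [-0.0005  0.0004  0.0012] [ 0.06 -0.19  0.21]
Ftool [ 4.3 -4.6 -1.4] Mtool [ 0.99  0.24 -0.05]
t 7.8 pos [ 0.5136 -0.3091  0.097 ] F [-0.2  6.9  9.4] gap 0.0315 ff 61.7
need [-0.0009  0.0007 -0.0008] [ 0.03 -0.22  0.23]
Ftool [ 6.5 -6.8 -6.9] Mtool [ 1.58  0.71 -0.01]
```

```bash

python3 -m pendant '[[[0.0005,-0.0007,0.001,0,0,0],[0.001,-0.0015,0.001,0,0,0],[0.001,-0.0015,0.001,0,0,0]]]'>/dev/null; python3 st.py
python3 -m pendant '[[[0,0,0.001,0,0,0],[0,0,0.002,0,0,0],[0,0,0.002,0,0,0]]]'>/dev/null; python3 st.py
```

```text
t 8.05 pos [ 0.5141 -0.3087  0.0965] F [-1.1 -0.3  5.5] gap 0.0313 ff 61.1
need [-0.0011  0.001  -0.0015] [ 0.17 -0.16  0.17]
Ftool [ 2.2  0.  -5.2] Mtool [-0.   -0.14 -0.04]
t 8.3 pos [ 0.5145 -0.3085  0.096 ] F [-28.8   7.9  41.9] gap 0.0316 ff 66.7
need [-0.0012  0.0011 -0.0022] [ 0.15 -0.22  0.19]
Ftool [  2.7 -14.  -49.4] Mtool [ 2.86 -0.18 -0.06]
```

```bash

python3 -m pendant '[[[0,-0.001,-0.001,0,0,0],[0,-0.001,-0.001,0,0,0],[0,-0.001,-0.001,0,0,0],[0,-0.001,-0.001,0,0,0]]]'>/dev/null; python3 st.py
python3 -c "
from go import *
im,d=read_camera('scene');a=cv2.resize(im[150:230,390:470],(400,400),interpolation=cv2.INTER_CUBIC)
im,d=read_camera('top');b=cv2.resize(im[210:290,420:500],(400,400),interpolation=cv2.INTER_CUBIC)
cv2.imwrite('pics/g4.png',np.hstack([a,b]))"
```

```text
t 8.63 pos [ 0.5144 -0.3084  0.0962] F [-7.1 -1.2 14.1] gap 0.0313 ff 64.4
need [-0.0012  0.0012 -0.002 ] [ 0.24 -0.18  0.17]
Ftool [  2.3  -0.4 -15.7] Mtool [-0.18  0.05 -0.06]
```

View pics/g4.png

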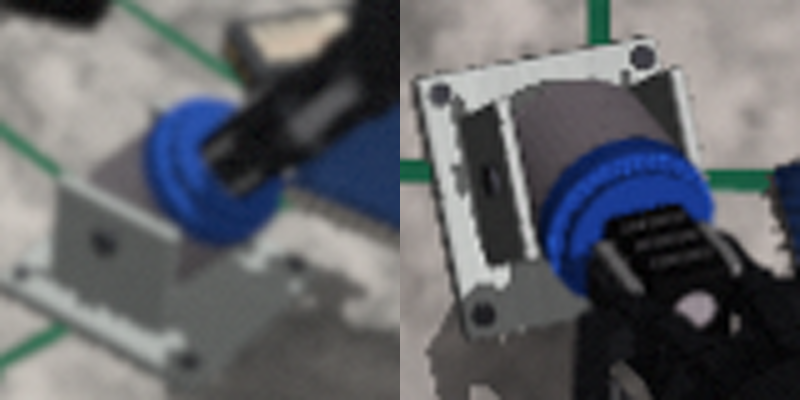

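The collar sits parallel to the rim with a small even gap, at about (205,165) in the scene crop and (630,205) in the top crop, and it is stiff against a push: it's home and held. Now I'll ease it out 16 mm and rock it 10° about tool x.

```bash

python3 -m pendant '[[[0,0,-0.003,0,0,0],[0,0,-0.006,0,0,0],[0,0,-0.009,0,0,0],[0,0,-0.012,0,0,0],[0,0,-0.015,0,0,0],[0,0,-0.017,0,0,0],[0,0,-0.017,0,0,0],[0,0,-0.017,0,0,0]]]'>/dev/null; python3 st.py
python3 -m pendant '[[[0,0.0021,0,2.5,0,0],[0,0.0043,0.0002,5,0,0],[0,0.0064,0.0004,7.5,0,0],[0,0.0085,0.0007,10,0,0],[0,0.0085,0.0007,10,0,0],[0,0.0085,0.0007,10,0,0]]]'>/dev/null; python3 st.py
```

```text
t 9.4 pos [ 0.5045 -0.3092  0.1092] F [ 0.2 -0.2 -2.9] gap 0.0313 ff 62.3
need [-0.0007  0.0026  0.0143] [ 0.1  -0.13  0.17]
Ftool [-1.6  0.2  2.5] Mtool [ 0.01 -0.93  0.02]
t 9.9 pos [ 0.507  -0.3175  0.1081] F [-0.5  0.7 -2. ] gap 0.0309 ff 62.5
need [-0.0005 -0.0037  0.014 ] [-9.87 -0.11  0.16]
Ftool [-1.4 -0.6  1.6] Mtool [-0.16 -1.    0.03]
```

It rocked 9.8° with no contact. I'll straighten it and push it home again.

```bash

python3 -m pendant '[[[0,-0.0021,0,-2.5,0,0],[0,-0.0043,0.0002,-5,0,0],[0,-0.0064,0.0004,-7.5,0,0],[0,-0.0085,0.0007,-9.9,0,0],[0,-0.0085,0.0007,-9.9,0,0],[0,-0.0085,0.0007,-9.9,0,0]]]'>/dev/null; python3 st.py
python3 -m pendant '[[[0,0.0005,0.003,0,0,0],[0,0.001,0.006,0,0,0],[0,0.001,0.009,0,0,0],[0,0.001,0.011,0,0,0],[0,0.001,0.013,0,0,0],[0,0.001,0.013,0,0,0]]]'>/dev/null; python3 st.py
```

```text
t 10.4 pos [ 0.5044 -0.3085  0.1095] F [-0.4  0.2 -2.8] gap 0.0311 ff 62.4
need [-0.0009  0.0034  0.0145] [-0.06 -0.13  0.2 ]
Ftool [-1.9 -0.3  2.1] Mtool [-0.01 -0.93 -0.01]
t 10.9 pos [ 0.5124 -0.3085  0.0983] F [ 1.8 -0.2 -3. ] gap 0.0312 ff 62.7
need [-0.0008  0.0016  0.0009] [-0.03 -0.14  0.16]
Ftool [-0.3  0.6  3.4] Mtool [-0.06 -0.73 -0.05]
```

```bash

python3 -m pendant '[[[0,0,0.0015,0,0,0],[0,0,0.003,0,0,0],[0,0,0.003,0,0,0]]]'>/dev/null; python3 st.py
python3 -m pendant '[[[0,0,0.0008,0,0,0],[0,0,0.0012,0,0,0],[0,0,0.0012,0,0,0],[0,0,0.0012,0,0,0]]]'>/dev/null; python3 st.py
```

```text
t 11.15 pos [ 0.5141 -0.3085  0.0965] F [ 2.7 -1.5  0.1] gap 0.0316 ff 62.8
need [-0.0012  0.0012 -0.0016] [ 0.04 -0.17  0.18]
Ftool [1.9 2.1 1.3] Mtool [-0.59 -0.13  0.04]
t 11.48 pos [ 0.5144 -0.3085  0.0963] F [-15.6   3.8  24.5] gap 0.0311 ff 66.4
need [-0.0012  0.0011 -0.0019] [ 0.05 -0.19  0.18]
Ftool [  2.5  -7.2 -28.3] Mtool [ 1.17 -0.3  -0.  ]
```

```bash

python3 -m pendant '[[[0,-0.0004,-0.0003,0,0,0],[0,-0.0004,-0.0003,0,0,0],[0,-0.0004,-0.0003,0,0,0]]]'>/dev/null; python3 st.py
python3 -m pendant '[[[0,0,0,0,0,0],[0,0,0,0,0,0],[0,0,0,0,0,0],[0,0,0,0,0,0],[0,0,0,0,0,0],[0,0,0,0,0,0]]]' 0.085 >/dev/null; python3 st.py
```

```text
t 11.73 pos [ 0.5143 -0.3085  0.0963] F [-7.7 -1.  14.2] gap 0.0312 ff 64.5
need [-0.0013  0.0012 -0.0018] [ 0.09 -0.18  0.18]
Ftool [  1.9  -0.7 -16. ] Mtool [ 0.12 -0.27 -0.01]
t 12.23 pos [ 0.5141 -0.3076  0.0953] F [0.2 0.2 0. ] gap 0.0847 ff 0.0
need [-0.0007  0.0021 -0.0027] [-0.02 -0.12  0.17]
Ftool [ 0.2 -0.2  0.1] Mtool [ 0.02 -0.54 -0.03]
```

Released. I'll draw back along the tool axis.

```bash

python3 -m pendant '[[[0,0,-0.01,0,0,0],[0,0,-0.025,0,0,0],[0,0,-0.045,0,0,0],[0,0,-0.065,0,0,0],[0,0,-0.085,0,0,0],[0,0,-0.105,0,0,0],[0,0,-0.12,0,0,0],[0,0,-0.12,0,0,0]]]'>/dev/null; python3 st.py
python3 -m pendant '[[[0,0,0,0,0,0],[0,0,0,0,0,0],[0,0,0,0,0,0]]]'
python3 -c "
from go import *
im,d=read_camera('scene');a=cv2.resize(im[150:230,390:470],(400,400),interpolation=cv2.INTER_CUBIC)
im,d=read_camera('top');b=cv2.resize(im[180:300,380:500],(400,400),interpolation=cv2.INTER_CUBIC)
cv2.imwrite('pics/g5.png',np.hstack([a,b]))"
```

```text
t 12.9 pos [ 0.4457 -0.3247  0.1964] F [ 1.  -0.7  2. ] gap 0.0848 ff 0.0
need [-0.0013  0.0003  0.1206] [ 0.22 -0.19  0.17]
Ftool [ 1.8  1.  -1.2] Mtool [ 0.01 -0.6  -0.02]
time: 13.15
position: [0.447, -0.3227, 0.1929]
tool_rot: [[0.796, 0.228, 0.56], [0.187, -0.974, 0.131], [0.575, 0.001, -0.818]]
contact_force: [-0.4, 0.1, 0.0]
finger_gap: 0.0852
finger_force: 0.0
```

View pics/g5.png

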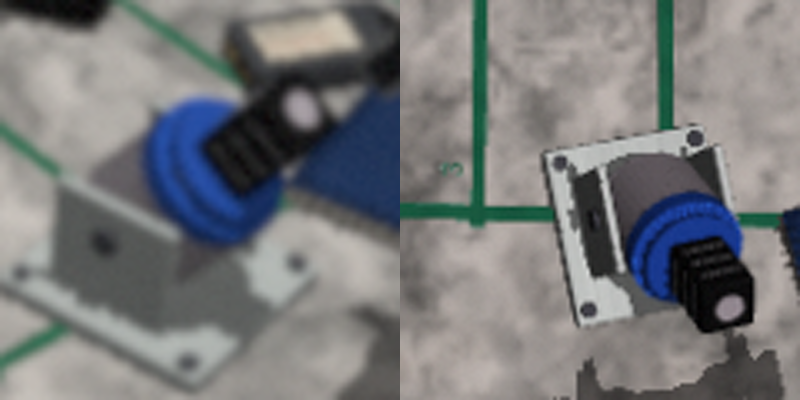

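The plug sits home and straight in the blue cup, with its grip at about (265,140) in the scene crop and (715,285) in the top crop. The gripper is clear.

```bash
python3 -c "
from cell import *
print(close_job())"
```

```text
the job is handed in; nothing more can be done
None
```

I handed the job in at about 13 s: the plug was guided home in the blue cup, eased out, rocked about 10°, pushed home again and released. The last pictures show it seated straight with the gripper clear. The arm kept well away from the bottle and tape roll, but I didn't re-measure them, and `close_job` gave no verdict.

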